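# Dock the paint tray

## Task

Slide the wooden tray that carries the red and the blue paint pot along the bench into the empty slotted holder, all the way in to its back stop, and let go of it; the pots must stay standing in their pockets. Leave the other tray, with the thread spool, where it is in its holder.

Things in the scene. Friction and masses are not known exactly. Their poses are not given: they have to be found in the camera images.
- paint_tray: The tray to move, loaded with both pots: light wood plate 90 mm (x) by 100 mm (y), rims and pocket ribs 12 mm high, floor 5 mm thick, 0.1 to 0.2 kg, lying on the bench (z = 0) in front of the holders; slides easily. Origin: centre of its underside; x points from the handle (nearer the robot) to the leading edge at x = +45 mm; z up.
- paint_tray_handle (a point): Grip point in the middle of the paint tray's dark upright fin handle, at x = -72, y = 0, z = 28 mm of the tray, axes as the tray's. The fin is 12 mm thick (y), 45 mm long (x = -90 to -45 mm of the tray), its top 41 mm above the bench; free space beside it.
- empty_holder: The holder with nothing in it, left or right of the full one, fixed: two wooden side rails joined by a back stop, no floor, open in front (-x). 95 x 145 mm, 27 mm high. Origin on the bench; x points inward; back stop's inner face at x = +45 mm. A tray fully home has its origin and axes on the holder's, its handle sticking out in front.
- empty_holder_mouth (a point): Middle of the empty holder's entrance, on the bench at x = -41 mm of the holder, axes as the holder's. Guide wings flare here to 130 mm; from x = -20 mm inward the rails stand 112 mm apart (tray: 100) and aluminium strips overhang both tray edges from 22 mm above the bench, 80 mm between them.
- full_holder: Identical fixed holder that already contains the spool tray. Same size, origin and axes.
- red_pot: Red paint pot, 32 mm across, 42 mm high, 30 g, loose in the paint tray's pocket nearer the leading edge. Origin: centre of its underside, z up.
- blue_pot: Blue paint pot, same size, loose in the pocket nearer the handle. Origin: centre of its underside, z up.
- spool_tray: Bystander: tray of the same shape as the paint tray (same origin and axes), carrying a wooden thread spool, 34 mm across and 36 mm high, lying home in the full holder.
Not all that is in view belongs to the job. Of the things like the blue_pot, leave any that is turquoise or yellow; of the rest the smaller one is meant.

How it is judged:
At the end, for the whole second after the job is handed in: The paint tray lies flat on the bench inside the empty holder, within 12 mm of its back stop, within 12 mm of the middle and within 10 degrees of straight, at rest; both pots stand upright in its pockets; the spool tray is within 20 mm of where it started (x of paint_tray in the frame of empty_holder between -0.012 and 0.006 m and y of paint_tray in the frame of empty_holder between -0.012 and 0.012 m and z of paint_tray in the frame of empty_holder between -0.004 and 0.006 m and angle between the x axis of paint_tray and the x axis of empty_holder, either way round below 0.17 rad and angle between paint_tray's own z axis and vertical below 0.08 rad and linear speed of paint_tray below 0.02 m/s and angular speed of paint_tray below 0.2 rad/s and horizontal distance between each of red_pot, blue_pot and paint_tray below 0.04 m and z of red_pot in the frame of paint_tray between 0 and 0.012 m and angle between each of red_pot, blue_pot's own z axis and vertical below 0.15 rad and z of blue_pot in the frame of paint_tray between 0 and 0.012 m and distance of spool_tray from where it was at the start of the episode below 0.02 m); the robot touches nothing.
It fails at once if a paint pot is tipped over or falls out of the tray (angle between any of red_pot, blue_pot's own z axis and vertical above 0.8 rad or distance between any of red_pot, blue_pot and paint_tray above 0.07 m).
It fails at once if the spool tray is dragged more than 50 mm from where it was (distance of spool_tray from where it was at the start of the episode above 0.05 m).
It also fails if it takes over 40 s, if anything falls off the work surface, if the arm or the gripper's body presses on something with over 40 N, if the wrist force passes 120 N, or if a joint passes its speed limit or range.

## Robot

A 7-joint arm with a two-finger parallel gripper is mounted at the origin on a cart in front of the work surface, level with it; the furniture and walls round the work are solid. World frame = base frame: x ahead of the robot, y to its left, z up, the work surface at z = 0. Lengths are in m, angles in rad, forces in N, time in s.
With the tool pointing down it reaches from about 0.425 to 0.925 m from the base axis. Payload 6.8 kg.
Tool frame: the origin (TCP) lies at the very end of the fingers, on their centre line; the grasp point (between the pads) lies 19 mm behind it; z points along the fingers, y is the line along which they close (so a half turn about z gives the same grasp; the last joint's range is limited). The gripper opens to 85 mm and grips with 20 to 120 N. Pads are 22 mm wide; open, the fingers measure 114 mm over their backs; the gripper's body (76 mm by 85 mm) begins 54 mm behind the grasp point. The pads swing forward as they close: fully open they stand 13 mm farther back than shut.
Start: joints at [-0.108, 0.477, 0.022, 1.555, -0.011, 1.109, -0.083], TCP at [0.675, 0, 0.231] pointing down, gripper open.
Joint ranges: [-2.96, 2.96], [-0.34, 2.1], [-1.41, 1.46], [0.24, 2.44], [-1.37, 4.51], [0.17, 1.92], [-2.96, 2.96]. Speed limits (rad/s): [2.39, 2.39, 3.14, 3.14, 3.14, 3.14, 3.14].

## Interface

Orientations are given as a unit quaternion [w, x, y, z].
In Python, from station import telemetry, viewer, job, search_frame, cut_out gives the robot as it stands. The module is installed in compiled form; this text tells all that it offers.
- The arm moves only by the shell command python3 -m crank 'ROWS' [FORCE]. ROWS is JSON, a list of rows, each an object with "delta_rot": the turn, a rotation vector about the tool's x, y, z in degrees, a list of three; "xyz": the shift along the tool's x, y, z in m, a list of three; "fingers": the gripper command: -1 is fully open, 1 is shut, values between are in proportion. In form: [{"delta_rot": [ax, ay, az], "xyz": [dx, dy, dz], "fingers": fingers}, ...]. A call has 1 to 10 rows; each row is the pose to reach, as a shift and turn from the pose commanded when the call began, along the tool's axes at that moment; what a row does not reach only later rows make up. A row lasts 1/10 s, in which the tool goes at most 50 mm and 8.59 degrees, less where a joint would pass 70% of its speed; a pose out of reach is approached as far as the arm can. A call with a gripper value outside its range is refused whole. The fingers move at their own pace and stop on an object; FORCE is the grip in N (left out, the last holds). Time passes only in rows, so rows that repeat a pose let the fingers close. It gives the time, the measured TCP pose, the force, the opening and the grip force at its end, in the units of the state.
- telemetry.get_obs(): the state, without advancing time (a new reading comes with each control period).
- viewer.read_camera(name): name is "scene" or "side" or "wrist"; returns a dict with "img" (384x512x3 uint8, red, green, blue), "fx", "fy", "cx", "cy" (pixels), "k1" (the pictures are not rectified: a ray, as slopes to the right and down, at radius r is drawn at 1 + k1 r^2 times it, then the intrinsics apply), "origin" and "rotation" of the camera in the world. Camera axes: x right, y up, looking along -z (the intrinsics and any distortion apply to the point x, -y, -z); pixel columns grow to the right and rows downward; lengths in m; the calibration is good to about 2 mm. A picture is of the moment at which its call begins. There is no depth.
- job.hand_in(): hands the job in; it is judged then, once.
Trained networks look in the newest picture that a camera, given by its name, has taken for a name from the list of things; names that differ only in an ending like _2 or _b are one class to them, and where a whole thing is asked for, a point or a joint stands for the part that bears it (a point fixed in the world has none). Each returns a list of dicts, best first, with "score" (0 to 1); they miss things now and then, are a little off and sometimes report something else, mostly with a low value. They report only what shows in the picture. A call takes as long as a camera call. They do not tell look-alikes from the thing itself.
- search_frame(camera, thing): "pixel" ([column, row] in pixels, amid what is visible of it).
- cut_out(camera, thing): "pixels" (384x512 bool, what is visible of it) and "pixel" ([column, row] in pixels, amid what is visible of it).
The state is a dict: "t": time; "q": joint angles; "joint_vel": joint speeds; "joint_torque": joint torques, N m; "eef_pos": TCP position; "tool_rot": TCP orientation; "contact_force": force on the tool from outside, world axes, zero at the start; "torque": the same for the moment, N m; "gripper_width": opening from 0.0 (shut) to 1.0 (fully open); "grasp_force": force on a finger pad.
Only numpy, scipy, OpenCV 4.12 (cv2) and the standard library are available. Lean on these libraries where they do the work, as an engineer would, in place of code of your own. Each camera call takes 0.05 s, during which the arm holds its last target. There are 200 camera calls.

## Working session

There is one attempt and no reset: what is moved stays moved. The work goes in short steps, Python scripts to look and compute and a shell command to move; the robot and the scene stay as the last step left them, time stands still between calls to the robot, and variables do not carry over. Pictures are saved under pics/ and viewed, at most 10 in all, crops included, and the job is handed in when it is done.

```bash
mkdir -p pics; cat > h.py <<'E'
import numpy as np, cv2
from station import telemetry, viewer, job, search_frame, cut_out
def cam(n):
    c=viewer.read_camera(n); return c
def ray(c,px):
    p=np.array([(px[0]-c['cx'])/c['fx'],(px[1]-c['cy'])/c['fy']])
    u=p.copy()
    for _ in range(20): u=p/(1+c['k1']*(u@u))
    return np.array(c['origin']),np.array(c['rotation'])@np.array([u[0],-u[1],-1])
def at(c,px,z):
    o,d=ray(c,px); return o+d*(z-o[2])/d[2]
def proj(c,P):
    v=np.array(c['rotation']).T@(np.array(P)-np.array(c['origin']))
    u=np.array([v[0],-v[1]])/-v[2]; u=u*(1+c['k1']*(u@u))
    return np.array([c['cx']+c['fx']*u[0],c['cy']+c['fy']*u[1]])
def save(c,n): cv2.imwrite('pics/'+n,c['img'][:,:,::-1])
E
python3 - <<'E'
from h import *
zs=dict(paint_tray=.01,paint_tray_handle=.028,empty_holder=.02,full_holder=.02,red_pot=.026,blue_pot=.026,spool_tray=.01)
ims=[]
for n in ('scene','side','wrist'):
    c=cam(n); save(c,n+'0.png'); ims.append(c['img'])
    print(n,np.round(c['origin'],3))
    for t,z in zs.items():
        for r in search_frame(n,t)[:3]: print(t,round(r['score'],2),np.round(r['pixel']),np.round(at(c,r['pixel'],z),3))
print(telemetry.get_obs())
E
```

```text
scene [ 0.083 -0.677  0.795]Traceback (most recent call last):
  File "<stdin>", line 8, in <module>
  File "h.py", line 11, in at
    o,d=ray(c,px); return o+d*(z-o[2])/d[2]
        ~~~^^^^^^
  File "h.py", line 9, in ray
    return np.array(c['origin']),np.array(c['rotation'])@np.array([u[0],-u[1],-1])
                                 ~~~~~~~~~~~~~~~~~~~~~~~^~~~~~~~~~~~~~~~~~~~~~~~~~
ValueError: matmul: Input operand 1 has a mismatch in its core dimension 0, with gufunc signature (n?,k),(k,m?)->(n?,m?) (size 3 is different from 4)
```

View pics/scene0.png

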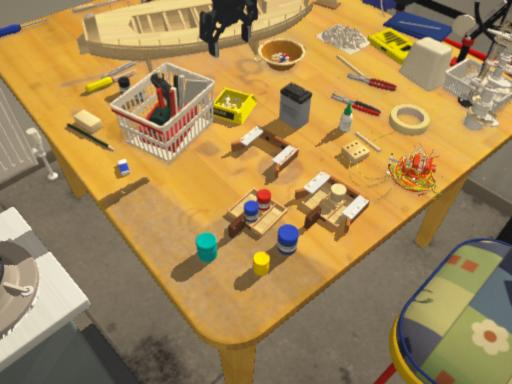

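The scene picture shows the paint tray at about (257,212), the empty holder at (266,150) and the full holder at (335,200). The larger blue pot at (288,238) is a decoy. The camera rotation comes as a quaternion, so I'll fix the helper.

```bash
python3 - <<'E'
s=open('h.py').read()
s=s.replace("np.array(c['rotation'])","RM(c)").replace("def cam(","from scipy.spatial.transform import Rotation as R\ndef RM(c): return R.from_quat(np.roll(c['rotation'],-1)).as_matrix()\ndef cam(")
open('h.py','w').write(s)
E
python3 - <<'E'
from h import *
zs=dict(paint_tray=.01,paint_tray_handle=.028,empty_holder=.02,red_pot=.026,blue_pot=.026)
for n in ('scene','side','wrist'):
    c=cam(n); save(c,n+'0.png')
    print(n,np.round(c['origin'],3))
    for t,z in zs.items():
        for r in search_frame(n,t)[:3]: print(t,round(r['score'],2),np.round(r['pixel']),np.round(at(c,r['pixel'],z),3))
o=telemetry.get_obs(); print(o['t'],o['eef_pos'],o['tool_rot'])
E
```

```text
scene [ 0.083 -0.677  0.795]
paint_tray 0.78 [258. 218.] [ 0.516 -0.255  0.01 ]
paint_tray_handle 0.93 [259. 216.] [ 0.51  -0.262  0.028]
empty_holder 0.93 [274. 142.] [ 0.705 -0.118  0.02 ]
empty_holder 0.3 [346. 194.] [ 0.701 -0.35   0.02 ]
red_pot 0.54 [263. 198.] [ 0.555 -0.23   0.026]
blue_pot 0.68 [261. 265.] [ 0.43  -0.349  0.026]
blue_pot 0.66 [206. 243.] [ 0.387 -0.235  0.026]
blue_pot 0.64 [284. 241.] [ 0.504 -0.342  0.026]
side [0.497 0.426 0.636]
paint_tray 0.88 [260. 202.] [ 0.513 -0.229  0.01 ]
paint_tray 0.26 [242. 194.] [ 0.557 -0.256  0.01 ]
paint_tray_handle 0.75 [259. 204.] [ 0.516 -0.205  0.028]
empty_holder 0.84 [174. 247.] [ 0.679 -0.08   0.02 ]
empty_holder 0.74 [215. 170.] [ 0.628 -0.325  0.02 ]
empty_holder 0.7 [243. 194.] [ 0.553 -0.245  0.02 ]
red_pot 0.76 [243. 194.] [ 0.553 -0.238  0.026]
blue_pot 0.72 [321. 196.] [ 0.378 -0.239  0.026]
blue_pot 0.58 [296. 164.] [ 0.429 -0.354  0.026]
blue_pot 0.55 [266. 164.] [ 0.505 -0.35   0.026]
wrist [0.676 0.082 0.373]
paint_tray 0.6 [186. 301.] [ 0.566 -0.223  0.01 ]
paint_tray_handle 0.85 [186. 302.] [ 0.57  -0.21   0.028]
empty_holder 0.56 [262. 222.] [ 0.685 -0.079  0.02 ]
red_pot 0.59 [178. 316.] [ 0.555 -0.238  0.026]
blue_pot 0.58 [115. 365.] [ 0.43  -0.354  0.026]
blue_pot 0.54 [ 84. 300.] [ 0.406 -0.214  0.026]
1.0 [6.75015764e-01 7.30721736e-06 2.31339849e-01] [1.31481288e-05 7.07114678e-01 7.07098884e-01 1.77999758e-05]
```

View pics/wrist0.png

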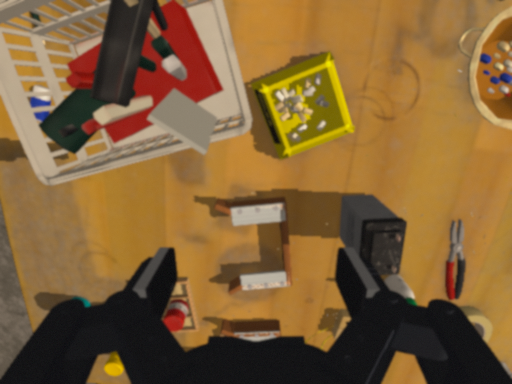

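View pics/side0.png

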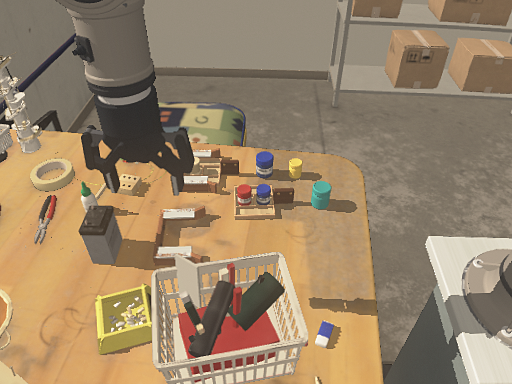

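The wrist picture shows the empty holder with its strips at (258,213) and (262,281) and its back stop at x≈286. The side picture shows the tray at (255,202) with its fin at (284,196). Next I'll turn the tool so its x points along world x, and go above the tray.

```bash
python3 -m crank '[{"delta_rot":[0,0,85],"xyz":[-0.2,-0.185,0],"fingers":-1},{"delta_rot":[0,0,85],"xyz":[-0.2,-0.185,0],"fingers":-1},{"delta_rot":[0,0,85],"xyz":[-0.2,-0.185,0],"fingers":-1},{"delta_rot":[0,0,85],"xyz":[-0.2,-0.185,0],"fingers":-1},{"delta_rot":[0,0,85],"xyz":[-0.2,-0.185,0],"fingers":-1},{"delta_rot":[0,0,85],"xyz":[-0.2,-0.185,0],"fingers":-1},{"delta_rot":[0,0,85],"xyz":[-0.2,-0.185,0],"fingers":-1},{"delta_rot":[0,0,85],"xyz":[-0.2,-0.185,0],"fingers":-1},{"delta_rot":[0,0,85],"xyz":[-0.2,-0.185,0],"fingers":-1},{"delta_rot":[0,0,85],"xyz":[-0.2,-0.185,0],"fingers":-1}]'
python3 -m crank '[{"delta_rot":[0,0,5],"xyz":[0,0,0],"fingers":-1},{"delta_rot":[0,0,5],"xyz":[0,0,0],"fingers":-1},{"delta_rot":[0,0,5],"xyz":[0,0,0],"fingers":-1},{"delta_rot":[0,0,5],"xyz":[0,0,0],"fingers":-1}]'
python3 - <<'E'
from h import *
c=cam('wrist'); save(c,'w1.png'); cv2.imwrite('pics/w1b.png',cv2.resize(c['img'][:,:,::-1],(800,600),interpolation=cv2.INTER_CUBIC))
import pickle; pickle.dump(c,open('w1.pkl','wb'))
print(c['origin'],np.round(RM(c),3).tolist()); print(telemetry.get_obs()['eef_pos'],telemetry.get_obs()['tool_rot'])
E
```

```text
t: 2.0
eef_pos: [0.49, -0.2001, 0.2315]
tool_rot: [-0.0, 0.999, 0.041, 0.0]
contact_force: [0.1, 1.0, 0.4]
gripper_width: 1.0
grasp_force: 0.0
t: 2.4
eef_pos: [0.4901, -0.2, 0.2313]
tool_rot: [-0.0, 1.0, 0.001, 0.0]
contact_force: [0.5, 0.5, -0.4]
gripper_width: 1.002
grasp_force: 0.0
[ 0.57357403 -0.20033877  0.37307915] [[0.003, 0.947, 0.32], [-1.0, 0.002, 0.002], [0.001, -0.32, 0.947]]
[ 0.49003869 -0.1999782   0.2313443 ] [-2.27495051e-05  9.99999741e-01  7.16109606e-04  6.93626650e-05]
```

View pics/w1b.png

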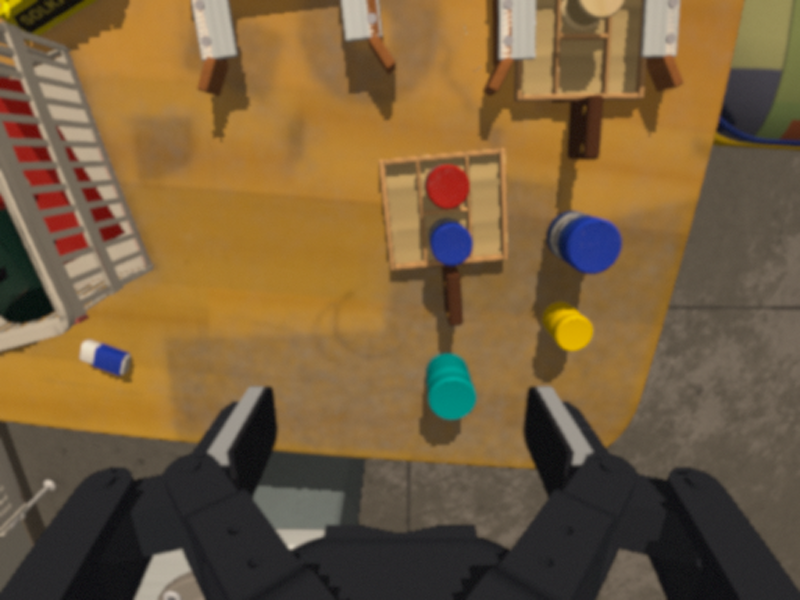

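The picture shows the tray's rim corners at (380,162), (504,151), (508,259) and (391,268), with the fin top from (453,266) to (456,324). The empty holder's strip ends are at (203,58)-(235,52) and (345,40)-(381,36), and its wing tips are at (207,90) and (390,67).

```bash
python3 - <<'E'
from h import *
import pickle; c=pickle.load(open('w1.pkl','rb'))
def A(p,z): return at(c,np.array(p)/1.5625,z)
C=np.array([A(p,.012) for p in [(380,162),(504,151),(508,259),(391,268)]]); print(np.round(C,4).tolist(), C.mean(0))
print('edge len',[round(np.linalg.norm(C[i]-C[i-1]),4) for i in range(4)])
f=(C[0]+C[1]-C[2]-C[3]); yaw=np.arctan2(f[1],f[0]); l=C[0]-C[1]+C[3]-C[2]; print('yaw',np.degrees(yaw),np.degrees(np.arctan2(-l[0],l[1])))
for p in [(453,266),(456,324)]: print('fin',A(p,.041))
for p in [(203,58),(235,52),(345,40),(381,36)]: print('strip',A(p,.027))
for p in [(207,92),(390,67)]: print('wing',A(p,.02))
c=cam('scene'); im=c['img']; cv2.imwrite('pics/s1.png',cv2.resize(im[115:255,190:380,::-1],(760,560),interpolation=cv2.INTER_CUBIC)); pickle.dump(c,open('s1.pkl','wb'))
E
```

```text
[[0.5677, -0.1853, 0.012], [0.5767, -0.2827, 0.012], [0.4898, -0.2923, 0.012], [0.4816, -0.1937, 0.012]] [ 0.52894509 -0.23851115  0.012     ]
edge len [np.float64(0.0865), np.float64(0.0979), np.float64(0.0875), np.float64(0.099)]
yaw 5.941193020960916 5.009605613309342
fin [ 0.4907272  -0.24238271  0.041     ]
fin [ 0.44233993 -0.24681874  0.041     ]
strip [ 0.64222067 -0.05844659  0.027     ]
strip [ 0.64550622 -0.0824027   0.027     ]
strip [ 0.65200782 -0.16186569  0.027     ]
strip [ 0.65451341 -0.18736832  0.027     ]
wing [ 0.61989481 -0.05619713  0.02      ]
wing [ 0.63530276 -0.19353365  0.02      ]
```

View pics/s1.png

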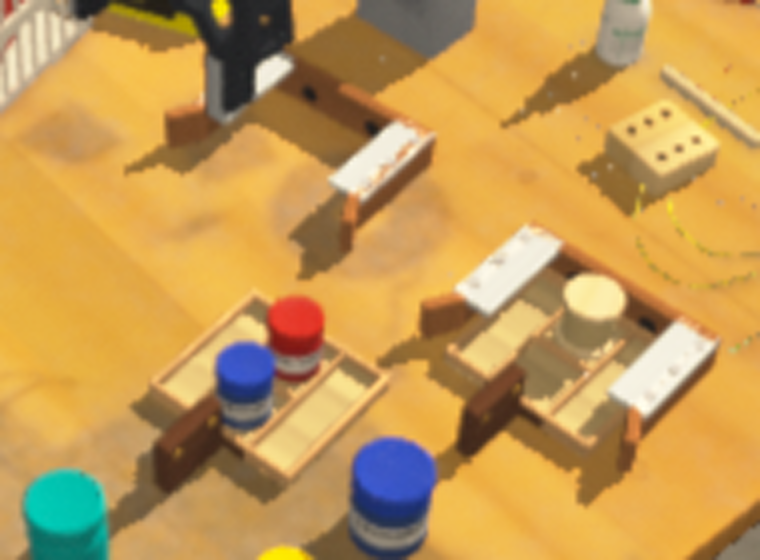

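Tray origin is about (0.529,-0.2385) with yaw 5.5°. The handle is at about (0.457,-0.245), and the fin check agrees. Empty holder origin is about (0.6686,-0.1203) with yaw 6°, and the strips and wings agree. I'll grasp next.

```bash
python3 -m crank '[{"delta_rot":[0,0,-5.5],"xyz":[-0.0326,0.0454,0.03],"fingers":-1},{"delta_rot":[0,0,-5.5],"xyz":[-0.0326,0.0454,0.06],"fingers":-1},{"delta_rot":[0,0,-5.5],"xyz":[-0.0326,0.0454,0.10],"fingers":-1},{"delta_rot":[0,0,-5.5],"xyz":[-0.0326,0.0454,0.14],"fingers":-1},{"delta_rot":[0,0,-5.5],"xyz":[-0.0326,0.0454,0.17],"fingers":-1},{"delta_rot":[0,0,-5.5],"xyz":[-0.0326,0.0454,0.195],"fingers":-1},{"delta_rot":[0,0,-5.5],"xyz":[-0.0326,0.0454,0.21],"fingers":-1},{"delta_rot":[0,0,-5.5],"xyz":[-0.0326,0.0454,0.22],"fingers":-1},{"delta_rot":[0,0,-5.5],"xyz":[-0.0326,0.0454,0.22],"fingers":-1},{"delta_rot":[0,0,-5.5],"xyz":[-0.0326,0.0454,0.22],"fingers":-1}]' 30
python3 -m crank '[{"delta_rot":[0,0,0],"xyz":[0,0,0],"fingers":-0.3},{"delta_rot":[0,0,0],"xyz":[0,0,0],"fingers":0.2},{"delta_rot":[0,0,0],"xyz":[0,0,0],"fingers":0.5},{"delta_rot":[0,0,0],"xyz":[0,0,0],"fingers":0.65},{"delta_rot":[0,0,0],"xyz":[0,0,0],"fingers":0.75},{"delta_rot":[0,0,0],"xyz":[0,0,0],"fingers":0.85},{"delta_rot":[0,0,0],"xyz":[0,0,0],"fingers":1},{"delta_rot":[0,0,0],"xyz":[0,0,0],"fingers":1},{"delta_rot":[0,0,0],"xyz":[0,0,0],"fingers":1},{"delta_rot":[0,0,0],"xyz":[0,0,0],"fingers":1}]' 30
python3 - <<'E'
from h import *
import pickle
c=cam('wrist'); pickle.dump(c,open('w2.pkl','wb')); cv2.imwrite('pics/w2.png',cv2.resize(c['img'][:,:,::-1],(800,600),interpolation=cv2.INTER_CUBIC))
print(telemetry.get_obs()['eef_pos'])
E
```

```text
t: 3.5
eef_pos: [0.4578, -0.2457, 0.0118]
tool_rot: [0.0, 0.999, 0.048, 0.0]
contact_force: [-0.4, 0.1, 0.5]
gripper_width: 1.0
grasp_force: 0.0
t: 4.5
eef_pos: [0.4575, -0.2453, 0.0115]
tool_rot: [-0.0, 0.999, 0.048, 0.0]
contact_force: [-1.3, 1.1, 5.6]
gripper_width: 0.134
grasp_force: 30.7
[ 0.45745397 -0.24526093  0.01145731]
```

View pics/w2.png

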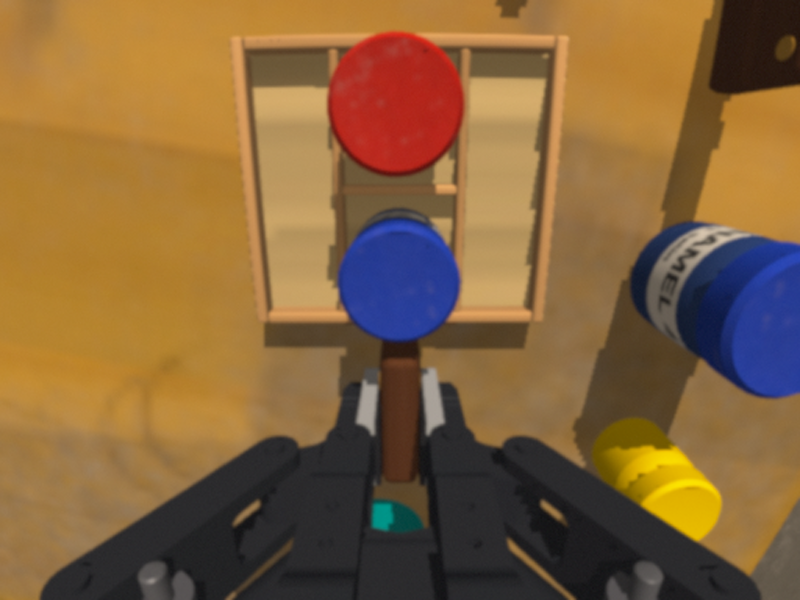

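The fin is gripped: the opening is 11.4 mm and the tray is straight with the tool, front rim corners at (233,38) and (568,38). I'll slide it sideways to in front of the holder mouth.

```bash
python3 -m crank '[{"delta_rot":[0,0,0],"xyz":[0.002,-0.004,0],"fingers":1},{"delta_rot":[0,0,0],"xyz":[0.006,-0.013,0],"fingers":1},{"delta_rot":[0,0,0],"xyz":[0.012,-0.027,0],"fingers":1},{"delta_rot":[0,0,0],"xyz":[0.018,-0.043,0],"fingers":1},{"delta_rot":[0,0,0],"xyz":[0.025,-0.059,0],"fingers":1},{"delta_rot":[0,0,0],"xyz":[0.032,-0.075,0],"fingers":1},{"delta_rot":[0,0,0],"xyz":[0.038,-0.089,0],"fingers":1},{"delta_rot":[0,0,0],"xyz":[0.042,-0.098,0],"fingers":1},{"delta_rot":[0,0,0],"xyz":[0.044,-0.103,0],"fingers":1},{"delta_rot":[0,0,0],"xyz":[0.044,-0.103,0],"fingers":1}]' 30
python3 - <<'E'
from h import *
import pickle
c=pickle.load(open('w2.pkl','rb'))
P=[at(c,np.array(p)/1.5625,.012) for p in [(233,38),(568,38),(542,321),(263,321)]]
yw=np.radians(5.5);u=np.array([np.cos(yw),np.sin(yw),0]);v=np.array([-u[1],u[0],0])
t=np.array([.45745,-.24526,0])
for p in P: print('rel tcp',round((p-t)@u,4),round((p-t)@v,4))
c=cam('wrist'); pickle.dump(c,open('w3.pkl','wb')); cv2.imwrite('pics/w3.png',cv2.resize(c['img'][:,:,::-1],(800,600),interpolation=cv2.INTER_CUBIC))
print(telemetry.get_obs()['eef_pos'])
E
```

```text
t: 5.55
eef_pos: [0.4922, -0.1371, 0.0115]
tool_rot: [-0.0, 0.999, 0.049, 0.001]
contact_force: [0.5, 1.3, 4.2]
gripper_width: 0.133
grasp_force: 30.6
rel tcp 0.1167 0.0477
rel tcp 0.1168 -0.0498
rel tcp 0.0287 -0.0502
rel tcp 0.0287 0.0465
[ 0.49222168 -0.13714601  0.01143338]
```

View pics/w3.png

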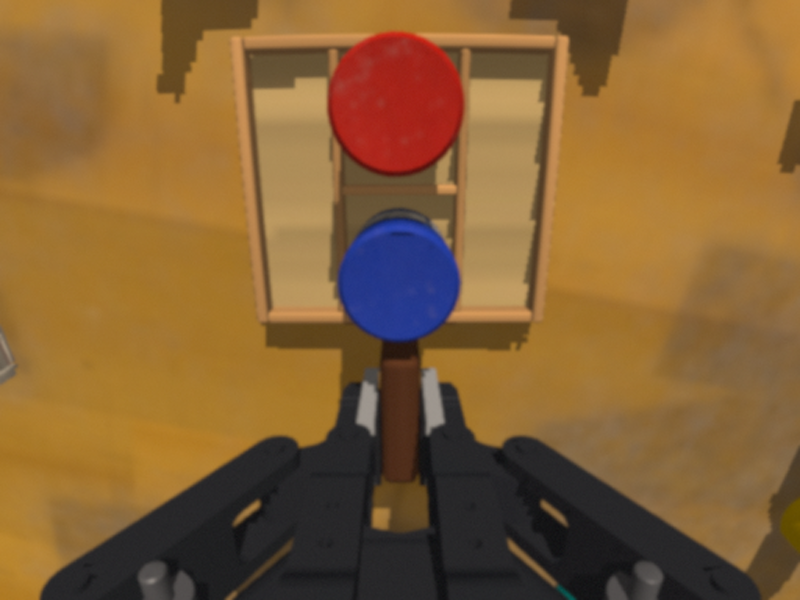

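Wing shadows show at (205,20) and (570,30), and the tray is centred between them. The pots are standing. I'll advance 45 mm and check the fit.

```bash
python3 -m crank '[{"delta_rot":[0,0,-0.5],"xyz":[0.003,0,0],"fingers":1},{"delta_rot":[0,0,-0.5],"xyz":[0.009,0,0],"fingers":1},{"delta_rot":[0,0,-0.5],"xyz":[0.017,0,0],"fingers":1},{"delta_rot":[0,0,-0.5],"xyz":[0.026,0,0],"fingers":1},{"delta_rot":[0,0,-0.5],"xyz":[0.035,0,0],"fingers":1},{"delta_rot":[0,0,-0.5],"xyz":[0.041,0,0],"fingers":1},{"delta_rot":[0,0,-0.5],"xyz":[0.045,0,0],"fingers":1},{"delta_rot":[0,0,-0.5],"xyz":[0.045,0,0],"fingers":1}]' 30
python3 - <<'E'
from h import *
import pickle
c=cam('wrist'); pickle.dump(c,open('w4.pkl','wb')); cv2.imwrite('pics/w4.png',cv2.resize(c['img'][:,:,::-1],(800,600),interpolation=cv2.INTER_CUBIC))
E
```

```text
t: 6.4
eef_pos: [0.534, -0.1345, 0.0114]
tool_rot: [-0.0, 0.999, 0.052, -0.002]
contact_force: [-7.1, 0.2, 13.3]
gripper_width: 0.136
grasp_force: 32.1
```

View pics/w4.png

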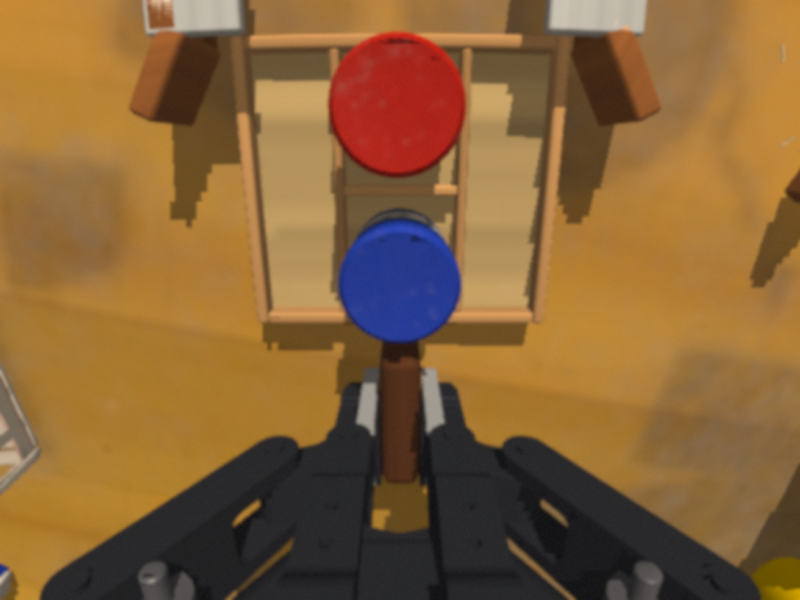

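The picture shows the tray centred (midline x≈400) between the wings (192 and 612) and the strips (245 and 548). There is some resistance, about 7 N, and the arm fell about 3 mm short. I'll read the settled force.

```bash
python3 -m crank '[{"delta_rot":[0,0,0],"xyz":[0,0,0],"fingers":1},{"delta_rot":[0,0,0],"xyz":[0,0,0],"fingers":1},{"delta_rot":[0,0,0],"xyz":[0,0,0],"fingers":1}]'
python3 - <<'E'
from h import *
import pickle
o=telemetry.get_obs()
print({k:np.round(o[k],4) for k in('eef_pos','tool_rot','contact_force','torque')})
c=pickle.load(open('w4.pkl','rb'))
def A(p,z): return at(c,np.array(p)/1.5625,z)
for p in [(245,30),(548,32)]: print('strip in',A(p,.027))
for p in [(192,125),(612,123)]: print('wing in',A(p,.027))
for p in [(233,38),(568,38)]: print('tray front',A(p,.012))
E
```

```text
t: 6.75
eef_pos: [0.534, -0.1346, 0.0114]
tool_rot: [-0.0, 0.999, 0.052, -0.002]
contact_force: [-6.0, -1.5, 12.1]
gripper_width: 0.137
grasp_force: 31.9
{'eef_pos': array([ 0.534 , -0.1346,  0.0114]), 'tool_rot': array([-4.000e-04,  9.986e-01,  5.190e-02, -1.800e-03]), 'contact_force': array([-5.9781, -1.473 , 12.0986]), 'torque': array([-0.1718,  1.26  ,  0.0159])}
strip in [ 0.64426183 -0.08379151  0.027     ]
strip in [ 0.65189444 -0.16146868  0.027     ]
wing in [ 0.6195613  -0.06954413  0.027     ]
wing in [ 0.63206947 -0.18328037  0.027     ]
tray front [ 0.64503133 -0.07520368  0.012     ]
tray front [ 0.65519371 -0.17175638  0.012     ]
```

```bash
python3 -m crank '[{"delta_rot":[0,0,0],"xyz":[-0.004,0,0],"fingers":1},{"delta_rot":[0,0,0],"xyz":[-0.008,0,0],"fingers":1},{"delta_rot":[0,0,0],"xyz":[-0.008,0,0],"fingers":1}]'
python3 -m crank '[{"delta_rot":[0,0,0],"xyz":[0,0,-0.0005],"fingers":1},{"delta_rot":[0,0,0],"xyz":[0,0,-0.001],"fingers":1},{"delta_rot":[0,0,0],"xyz":[0,0,-0.001],"fingers":1}]'
python3 -m crank '[{"delta_rot":[0,0,0],"xyz":[0.003,0,0],"fingers":1},{"delta_rot":[0,0,0],"xyz":[0.006,0,0],"fingers":1},{"delta_rot":[0,0,0],"xyz":[0.009,0,0],"fingers":1},{"delta_rot":[0,0,0],"xyz":[0.012,0,0],"fingers":1},{"delta_rot":[0,0,0],"xyz":[0.012,0,0],"fingers":1}]'
```

```text
t: 7.05
eef_pos: [0.528, -0.1349, 0.0113]
tool_rot: [-0.0, 0.999, 0.052, 0.0]
contact_force: [0.3, 0.7, 3.2]
gripper_width: 0.139
grasp_force: 30.6
t: 7.35
eef_pos: [0.5274, -0.135, 0.0118]
tool_rot: [-0.0, 0.999, 0.052, -0.001]
contact_force: [0.0, 0.2, -1.6]
gripper_width: 0.134
grasp_force: 29.8
t: 7.85
eef_pos: [0.5408, -0.1338, 0.0124]
tool_rot: [0.0, 0.999, 0.053, 0.0]
contact_force: [0.0, 0.4, -1.3]
gripper_width: 0.134
grasp_force: 29.8
```

Lifting 1 mm relieved it: the force is about zero and the tray has passed that point. It's centred with about 56 mm to go.

```bash
python3 -m crank '[{"delta_rot":[0,0,0],"xyz":[0.003,0,0],"fingers":1},{"delta_rot":[0,0,0],"xyz":[0.008,0,0],"fingers":1},{"delta_rot":[0,0,0],"xyz":[0.014,0,0],"fingers":1},{"delta_rot":[0,0,0],"xyz":[0.021,0,0],"fingers":1},{"delta_rot":[0,0,0],"xyz":[0.028,0,0],"fingers":1},{"delta_rot":[0,0,0],"xyz":[0.035,0,0],"fingers":1},{"delta_rot":[0,0,0],"xyz":[0.041,0,0],"fingers":1},{"delta_rot":[0,0,0],"xyz":[0.045,0,0],"fingers":1},{"delta_rot":[0,0,0],"xyz":[0.047,0,0],"fingers":1},{"delta_rot":[0,0,0],"xyz":[0.047,0,0],"fingers":1}]'
```

```text
t: 8.85
eef_pos: [0.587, -0.129, 0.0123]
tool_rot: [0.0, 0.999, 0.052, 0.0]
contact_force: [0.0, -0.3, -2.0]
gripper_width: 0.135
grasp_force: 29.8
```

```bash
python3 -m crank '[{"delta_rot":[0,0,0],"xyz":[0.002,0,0],"fingers":1},{"delta_rot":[0,0,0],"xyz":[0.004,0,0],"fingers":1},{"delta_rot":[0,0,0],"xyz":[0.006,0,0],"fingers":1},{"delta_rot":[0,0,0],"xyz":[0.008,0,0],"fingers":1},{"delta_rot":[0,0,0],"xyz":[0.010,0,0],"fingers":1},{"delta_rot":[0,0,0],"xyz":[0.010,0,0],"fingers":1}]'
python3 -m crank '[{"delta_rot":[0,0,0],"xyz":[0.001,0,0],"fingers":1},{"delta_rot":[0,0,0],"xyz":[0.002,0,0],"fingers":1},{"delta_rot":[0,0,0],"xyz":[0.003,0,0],"fingers":1},{"delta_rot":[0,0,0],"xyz":[0.003,0,0],"fingers":1}]'
```

```text
t: 9.45
eef_pos: [0.5961, -0.1279, 0.012]
tool_rot: [-0.0, 0.999, 0.052, -0.001]
contact_force: [-2.5, -0.3, -1.8]
gripper_width: 0.137
grasp_force: 29.9
t: 9.85
eef_pos: [0.5961, -0.1278, 0.0115]
tool_rot: [-0.001, 0.999, 0.052, -0.003]
contact_force: [-9.9, 0.7, 2.5]
gripper_width: 0.132
grasp_force: 30.6
```

The back stop was met at TCP x≈0.596, where it was expected. I'll relax, open slowly and go up.

```bash
python3 -m crank '[{"delta_rot":[0,0,0],"xyz":[-0.003,0,0],"fingers":1},{"delta_rot":[0,0,0],"xyz":[-0.003,0,0],"fingers":0.8},{"delta_rot":[0,0,0],"xyz":[-0.003,0,0],"fingers":0.6},{"delta_rot":[0,0,0],"xyz":[-0.003,0,0],"fingers":0.3},{"delta_rot":[0,0,0],"xyz":[-0.003,0,0],"fingers":0},{"delta_rot":[0,0,0],"xyz":[-0.003,0,0],"fingers":-0.3},{"delta_rot":[0,0,0],"xyz":[-0.003,0,0],"fingers":-0.3}]'
python3 -m crank '[{"delta_rot":[0,0,0],"xyz":[-0.003,0,-0.02],"fingers":-0.3},{"delta_rot":[0,0,0],"xyz":[-0.003,0,-0.05],"fingers":-0.3},{"delta_rot":[0,0,0],"xyz":[-0.003,0,-0.09],"fingers":-0.3},{"delta_rot":[0,0,0],"xyz":[-0.02,0,-0.13],"fingers":-0.3},{"delta_rot":[0,0,0],"xyz":[-0.04,0,-0.17],"fingers":-0.3},{"delta_rot":[0,0,0],"xyz":[-0.04,0,-0.2],"fingers":-0.3},{"delta_rot":[0,0,0],"xyz":[-0.04,0,-0.2],"fingers":-0.3}]'
python3 - <<'E'
from h import *
import pickle
c=cam('wrist'); pickle.dump(c,open('w5.pkl','wb')); cv2.imwrite('pics/w5.png',cv2.resize(c['img'][:,:,::-1],(800,600),interpolation=cv2.INTER_CUBIC))
E
```

```text
t: 10.55
eef_pos: [0.5972, -0.128, 0.0124]
tool_rot: [0.0, 0.999, 0.052, 0.0]
contact_force: [0.5, 0.2, 1.1]
gripper_width: 0.649
grasp_force: 0.0
t: 11.25
eef_pos: [0.5593, -0.1331, 0.2171]
tool_rot: [0.0, 0.999, 0.052, 0.004]
contact_force: [0.6, 0.8, 0.3]
gripper_width: 0.656
grasp_force: 0.0
```

View pics/w5.png

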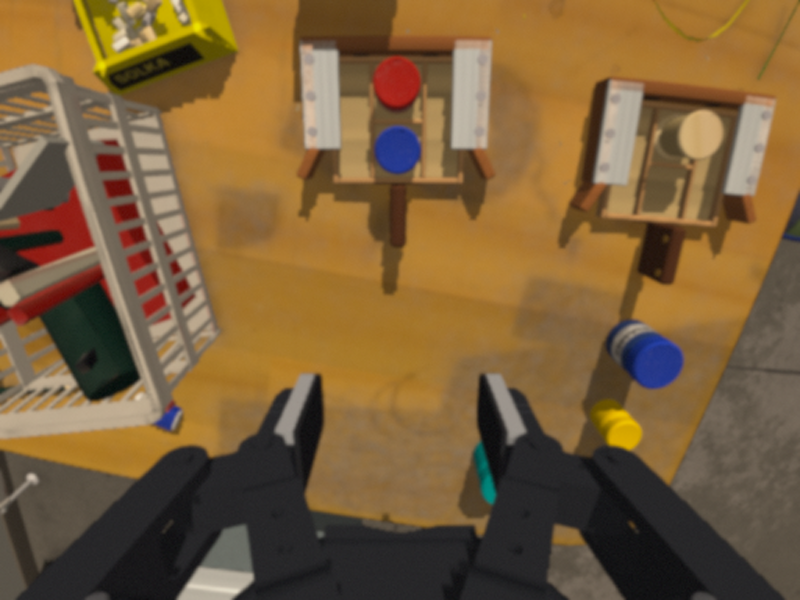

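The picture shows the tray in the holder under both strips, with its front rim (row 58) at the back stop, both pots upright at (397,83) and (397,149), and the spool tray undisturbed. One numeric check before handing in.

```bash
python3 - <<'E'
from h import *
import pickle
c=pickle.load(open('w5.pkl','rb'))
A=lambda p,z: at(c,np.array(p)/1.5625,z)
u=np.array([.9945,.1045,0])
h=lambda p:( (p-[.6686,-.1203,0])@u, (p-[.6686,-.1203,0])@[-.1045,.9945,0])
for n,p,z in [('rear',(335,183),.012),('rear',(465,183),.012),('strip',(340,149),.027),('strip',(453,149),.027),('stop in',(395,52),.027),('front rim',(345,58),.012),('front rim',(440,59),.012),('spool rear',(602,218),.012),('spool strip',(625,184),.027)]: print(n,np.round(h(A(p,z)),4))
E
```

```text
rear [-0.0459  0.047 ]
rear [-0.0459 -0.0529]
strip [-0.0212  0.0404]
strip [-0.0212 -0.0411]
stop in [0.0428 0.0006]
front rim [0.0422 0.0366]
front rim [ 0.0415 -0.0316]
spool rear [-0.0719 -0.164 ]
spool strip [-0.0443 -0.1715]
```

The rear edge is at -46 mm (ideal -45) and the tray is 3 mm off the middle, both within tolerance. I'm handing in.

```bash
python3 -c "
from station import job
print(job.hand_in())"
```

```text
the job is handed in; nothing more can be done
None
```

The paint tray is in the empty holder at its back stop (about 1 mm off home, 3 mm off the middle) and released, both pots are standing, the spool tray was left alone, and the job is handed in; no verdict was shown.

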